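Clip a deep-well plate into the corner of a stage

ROBOT

A 7-joint arm with a two-finger parallel gripper is mounted at the origin on a cart in front of the work surface, level with it; the furniture and walls round the work are solid. World frame = base frame: x ahead of the robot, y to its left, z up, the work surface at z = 0. Lengths are in m, angles in rad, forces in N, time in s.
With the tool pointing down it reaches from about 0.4 to 0.875 m from the base axis. Payload 19.3 kg.
Tool frame: the origin (TCP) lies midway between the tips of the shut fingers; the grasp point (between the pads) lies 19 mm behind it; z points along the fingers, y is the line along which they close (so a half turn about z gives the same grasp; the last joint's range is limited). The gripper opens to 85 mm and grips with 20 to 120 N. Pads are 22 mm wide; open, the fingers measure 114 mm over their backs; the gripper's body (76 mm by 85 mm) begins 54 mm behind the grasp point. The pads swing forward as they close: fully open they stand 13 mm farther back than shut.
Start: joints at [1.075, 0.521, -0.036, 1.599, 0.021, 1.021, -0.113], TCP at [0.258, -0.569, 0.231] pointing down, gripper open.
Joint ranges: [-2.91, 2.91], [-0.3, 2.13], [-1.5, 1.42], [0.17, 2.43], [-1.26, 4.41], [0.16, 1.93], [-2.52, 2.52]. Speed limits (rad/s): [1.89, 1.89, 2.39, 2.39, 3.01, 3.01, 3.01].

INTERFACE

Orientations are given as [roll, pitch, yaw] about the fixed x, y, z axes, in that order (R = Rz(yaw) Ry(pitch) Rx(roll)).
In Python, from workcell import * gives the robot as it stands.
- The arm moves only by the shell command python3 -m creep 'ROWS' [FORCE]. ROWS is JSON, a list that holds one entry, the list of rows, each a list of 7 numbers: the closure, from -1 (fully open) to 1 (shut), then the shift along the tool's x, y, z in m, then the turn, a rotation vector about the tool's x, y, z in degrees. A call has 1 to 10 rows; each row shifts and turns the commanded pose from where the row before left it, along the tool's axes as they then stand; what a row does not reach is not made up. A row lasts 1/10 s, in which the tool goes at most 50 mm and 8.59 degrees, less where a joint would pass 70% of its speed; a pose out of reach is approached as far as the arm can. A call is refused whole if a number of a shift passes 0.05 or a number of a turn 8.59, either way. A call with a gripper value outside its range is refused whole. The fingers move at their own pace and stop on an object; FORCE is the grip in N (left out, the last holds). Time passes only in rows, so rows that do not move let the fingers close. It gives the time, the measured TCP pose, the force, the opening and the grip force at its end, in the units of the state.
- observe(): the state, without advancing time (a new reading comes with each control period).
- grab_frame(name): name is "scene" or "side" or "wrist"; returns a dict with "image" (400x640x3 uint8, red, green, blue), "range_z" (400x640 float32, m along the optical axis (not along the pixel's ray), 0 where there is no reading), "fx", "fy", "cx", "cy" (pixels), "R" (3x3) and "t" (3): a world point X has camera coordinates R X + t; the wrist camera has in their place "T_tool_cam" (4x4, takes a point from camera to tool coordinates, whose origin is the TCP and whose axes are the flange's). Camera axes: x right, y down, z forward; pixel columns grow to the right and rows downward; lengths in m; the calibration is good to about 2 mm. The wrist camera is an equidistant fisheye: a pixel r from the principal point sees the ray r / f radians off the axis. A picture is of the moment at which its call begins: read the wrist's pose just before it.
- job_done(): hands the job in; it is judged then, once.
Trained networks look in a picture, given as the dict that the camera call returned (one of the last four; its "shot" number tells which), for a name from the list of things; names that differ only in an ending like _2 or _b are one class to them, and where a whole thing is asked for, a point or a joint stands for the part that bears it (a point fixed in the world has none). Each returns a list of dicts, best first, with "confidence" (0 to 1); they miss things now and then, are a little off and sometimes report something else, mostly with a low value. They report only what shows in the picture. A call takes as long as a camera call. They do not tell look-alikes from the thing itself.
- find_in(picture, thing): "extent" ([centre column, centre row, width, height] in pixels, round what is visible of it).
- outline_of(picture, thing): "region" (400x640 bool, what is visible of it) and "extent" ([centre column, centre row, width, height] in pixels, round what is visible of it).
- tip_of(picture, thing): "position" ([column, row] in pixels: a listed point, or the origin of a listed thing).
The state is a dict: "clock": time; "qpos": joint angles; "qd": joint speeds; "joint_efforts": joint torques, N m; "position": TCP position; "tool_rot": TCP orientation; "force": force on the tool from outside, world axes, zero at the start; "moment": the same for the moment, N m; "grip_width": finger opening in m; "finger_force": force on a finger pad.
Only numpy, scipy, OpenCV 4.12 (cv2) and the standard library are available. Lean on these libraries where they do the work, as an engineer would, in place of code of your own. Each camera call takes 0.05 s, during which the arm holds its last target. There are 200 camera calls.

TASK

Draw the sprung curved arm of the stage back until it stays open by itself. Then push the well plate, without lifting it and gently (25 N is plenty), squarely up against the back fence and along the fence until you feel it bear against the end-stop block, and only then flick the arm back so that its roller snaps onto the plate's cut corner and holds the plate in the corner of fence and stop. Leave the things standing round about alone.

Things in the scene. Friction and masses are not known exactly. Their poses are not given: they have to be found in the camera images.
- stage: Fixed grey slab 290 x 310 x 20 mm, its yaw varies. Origin on its underside; it reaches from x -180 to +110, y -185 to +125 mm; top at z = 20 mm. At yaw 0 x points away from the robot, y to the left. The sprung arm, the back fence and the stop rail stand on it.
- fence_face (a point): Point of the steel back fence: on its face towards the robot, at stage x = 75, y = 12.5 mm, at the height of the stage's top; axes as the stage's. The fence is straight along y, from stage y -100 to +125 mm, 14 mm thick and 16 mm high above the stage.
- clip_pivot (a point): Vertical axis of the curved arm's pivot, at stage x = 84, y = -132 mm, at the height of the stage's top. Axes as the stage's. The arm's coil spring lies across the pivot, within 42 mm of its axis, reaching from stage y -172 to -108 mm and up to 62 mm above the bench: keep the fingers clear of it.
- stop_rail: Dark rail 16 x 50 x 4 mm on the stage's left part, origin at stage x 20, y 100, z 20 mm, axes as the stage's. On it is clamped the end stop: a steel block 50 mm long (x), 18 thick (y), top 18 mm above the stage, with a black round thumbscrew. The block's right face lies anywhere from stage y = 75 to 95 mm: not reported, to be felt (or seen). It stands firm under 60 N.
- well_plate: Loose white deep-well plate, 86 (its x) by 128 (y) by 30 mm high, 0.11 to 0.22 kg, upright sides, grey wells. Origin: centre of its underside. Its near right corner (-x, -y) is cut at 45 degrees, 18 mm each way. Starts on the stage's front part within 0.15 rad of square. Fully home its origin is at stage x = 32 mm, y = stop block face - 64 mm, axes along the stage's.
- clip_arm (a joint): Angle of the curved steel arm, rad. 0: inner stop, as it starts. Grows anticlockwise seen from above, outward; 1.4: fully open. The spring is over-centre: below about 0.85 it drives the arm shut (8 N at the pin at 0, fading to none at 0.85), above it drives it open and holds it (6 N at 1.4). Damped: 3 N at the pin per 0.1 m/s. Roller on a plate that is home: 0.08 to 0.35.
- draw_pin: Upright steel pin on the arm, 10 mm thick with a black 14 mm head, by which the arm is moved. Its top is 85 mm above the bench, clear pin from 40 to 80 mm above the bench. Origin on the pin's axis 30 mm above the bench, 101 mm from the pivot; it turns freely on its own axis.
- clip_roller: Dark steel roller, free to turn, 20 mm across, 14 mm high, at the free end of the arm, 130 mm from the pivot. Origin at its centre, 30 mm above the bench. When the arm is let go it presses on the plate's cut corner with about 5 N.
- beaker: Small glass beaker 50 x 58 x 60 mm standing left of the stage, origin at the centre of its underside; a bystander.
- lid_jar: Small jar with a screw lid, 55 mm wide, 76 mm high, standing right of the stage, origin at the centre of its underside; a bystander.
- micropipette: Grey piston pipette 218 mm long (its y), lying to the right; a bystander.
- marker_2: Marker pen 132 mm long (its y), lying far right; a bystander.
There are look-alikes about, which are no part of the job. Of the things that look like the well_plate, the larger one is meant.

How it is judged:
On the way, in this order (a step that is already met when the one before it is completed fails the run):
1. The arm is drawn back and stays open by itself, untouched by the fingers (value of joint clip_arm above 1.2 rad and contact force between the fingers and draw_pin below 0.2 N), for 0.2 s.
2. With the arm still open, the plate is square, within 2.5 mm of the back fence and pressed on the stop block (value of joint clip_arm above 1 rad and x of well_plate in the frame of stage above 0.0295 m and angle between the x axis of well_plate and the x axis of stage, either way round below 0.03 rad and z of well_plate in the frame of stage below 0.024 m and contact force between stop_rail and well_plate above 0.5 N), for 0.02 s.
At the end, for the whole second after the job is handed in: The plate lies flat and at rest on the stage, square to it within 0.03 rad and within 2.5 mm of the back fence, bearing on the stop block (over 0.5 N), and the shut arm's roller presses on it with more than 1.5 N (x of well_plate in the frame of stage above 0.0295 m and angle between the x axis of well_plate and the x axis of stage, either way round below 0.03 rad and z of well_plate in the frame of stage below 0.024 m and contact force between stop_rail and well_plate above 0.5 N and value of joint clip_arm below 0.5 rad and contact force between clip_roller and well_plate above 1.5 N and linear speed of well_plate below 0.01 m/s); the robot touches nothing.
It fails at once if The plate is lifted or tipped (height (world z) of well_plate above 0.035 m or angle between well_plate's own z axis and vertical above 0.15 rad).
It fails at once if The robot presses the plate with more than 45 N (contact force between any of the fingers, the arm and well_plate above 45 N).
It fails at once if Something standing round about is moved by more than 20 mm (distance of any of beaker, lid_jar, micropipette, marker_2 from where it was at the start of the episode above 0.02 m).
It also fails if it takes over 70 s, if anything falls off the work surface, if the arm or the gripper's body presses on something with over 40 N, if the wrist force passes 120 N, or if a joint passes its speed limit or range.

## Working session

There is one attempt and no reset: what is moved stays moved. The work goes in short steps, Python scripts to look and compute and a shell command to move; the robot and the scene stay as the last step left them, time stands still between calls to the robot, and variables do not carry over. Pictures are saved under pics/ and viewed, at most 10 in all, crops included, and the job is handed in when it is done.

```bash
ls; mkdir -p pics
python3 - <<'E'
from workcell import *
import cv2
print({k:v for k,v in observe().items() if k in('clock','position','tool_rot','force','grip_width')})
ims=[]
for n in('scene','side'):
    p=grab_frame(n); ims.append(p['image'])
    for th in('stage','well_plate','draw_pin','clip_roller','clip_pivot','fence_face','stop_rail','beaker','lid_jar','micropipette'):
        try:
            print(n,th,[(tuple(round(float(v)) for v in d['position']),round(d['confidence'],2)) for d in tip_of(p,th)])
        except Exception as e: print(th,e)
cv2.imwrite('pics/a.png',ims[0][:,:,::-1]);cv2.imwrite('pics/b.png',ims[1][:,:,::-1])
E
```

```text
pics
{'clock': 0.0, 'position': array([ 0.25797639, -0.568917  ,  0.23071707]), 'tool_rot': array([-3.14045831e+00,  9.67403931e-05,  4.25799156e-01]), 'force': array([ 0.53398753,  0.10870925, -0.09471477]), 'grip_width': 0.08539124998253009}
scene stage [((294, 209), 0.75)]
scene well_plate [((308, 220), 0.71), ((286, 273), 0.59)]
scene draw_pin [((320, 183), 0.59), ((310, 194), 0.57)]
scene clip_roller [((297, 194), 0.54)]
scene clip_pivot [((320, 185), 0.82)]
scene fence_face [((281, 194), 0.56)]
scene stop_rail [((257, 210), 0.7), ((311, 194), 0.17)]
scene beaker [((183, 229), 0.56)]
scene lid_jar [((378, 176), 0.72)]
scene micropipette []
side stage [((346, 207), 0.92), ((349, 207), 0.3)]
side well_plate [((269, 179), 0.9), ((307, 201), 0.81)]
side draw_pin [((346, 207), 0.56)]
side clip_roller [((349, 303), 0.17)]
side clip_pivot [((367, 229), 0.92), ((351, 161), 0.22)]
side fence_face [((364, 199), 0.94)]
side stop_rail [((347, 184), 0.52)]
side beaker [((353, 160), 0.62)]
side lid_jar [((372, 284), 0.84)]
side micropipette [((265, 292), 0.72)]
```

View pics/a.png

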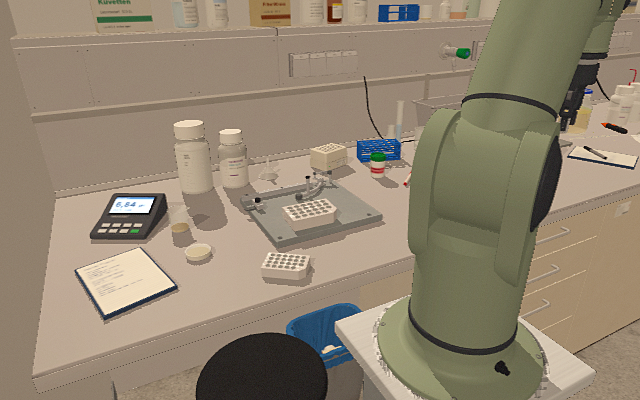

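View pics/b.png

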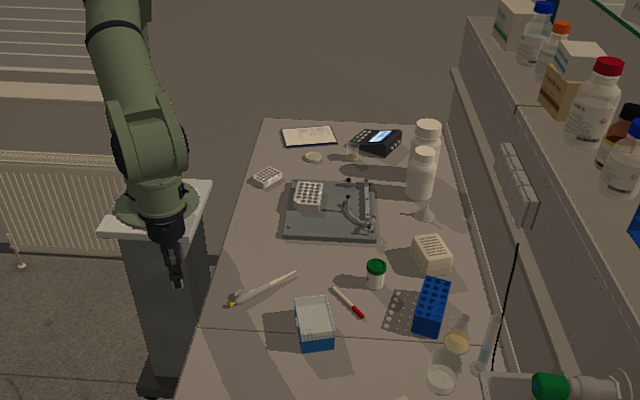

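Two plate candidates: A on the stage at scene (308,211) / side (307,195); B off the stage in front at scene (286,265) / side (268,177). A sits on the stage's front part and looks larger, so it fits. I'll measure both and check it in a crop.

```bash
cat > h.py <<'E'
from workcell import *
import numpy as np, cv2
def cloud(p):
    z=p['range_z'];v,u=np.mgrid[0:400,0:640]
    c=np.stack([(u-p['cx'])/p['fx']*z,(v-p['cy'])/p['fy']*z,z],-1)
    w=(c-p['t'])@p['R']; w[z==0]=np.nan
    return w
def rect(q):
    r=cv2.minAreaRect((q*1000).astype(np.float32)); return r
E
python3 - <<'E'
from h import *
np.set_printoptions(precision=4,suppress=True)
for n in('side','scene'):
    p=grab_frame(n);w=cloud(p);print(n)
    for th in('stage','well_plate','beaker','lid_jar','micropipette','marker','draw_pin','clip_roller','stop_rail'):
        try: ds=outline_of(p,th)
        except Exception as e: print(th,e); continue
        for d in ds[:3]:
            q=w[d['region']];q=q[~np.isnan(q[:,0])]
            if len(q)<5: continue
            zt=np.percentile(q[:,2],90)
            if th=='stage': s=q[abs(q[:,2]-.02)<.006]
            elif th=='well_plate': s=q[abs(q[:,2]-zt)<.008]
            else: s=q
            print(th,round(d['confidence'],2),len(q),'top',zt,q.mean(0),rect(s[:,:2]) if len(s)>3 else '')
    x,y,a,b=(240,150,140,110) if n=='side' else (230,150,160,140)
    cv2.imwrite(f'pics/c_{n}.png',cv2.resize(p['image'][y:y+b,x:x+a,::-1],None,fx=5,fy=5,interpolation=cv2.INTER_CUBIC)[:600,:800])
E
```

```text
side
stage 0.96 4563 top 0.024458203946431056 [ 0.5963 -0.0348  0.0198] ((581.9881591796875, 3.48040771484375), (289.2456359863281, 319.9360656738281), 0.44427022337913513)
well_plate 0.76 804 top 0.05151256786838096 [0.5052 0.0183 0.0442] ((503.7685546875, 31.961898803710938), (138.40562438964844, 86.19275665283203), 87.18034362792969)
well_plate 0.72 413 top 0.02384243942928923 [0.3486 0.1661 0.0167] ((346.8440856933594, 169.935546875), (103.92394256591797, 74.27149963378906), 53.082611083984375)
beaker 0.69 196 top 0.05341038725608688 [0.6469 0.34   0.0343] ((646.3598022460938, 348.60931396484375), (63.273345947265625, 43.561336517333984), 88.37735748291016)
lid_jar 0.65 540 top 0.07441790101734654 [ 0.7164 -0.3334  0.0508] ((717.349853515625, -324.6621398925781), (55.072147369384766, 51.68067932128906), 88.96455383300781)
micropipette 0.92 446 top 0.023534643204178415 [ 0.3896 -0.3954  0.0169] ((404.845703125, -384.10687255859375), (184.15492248535156, 50.51826477050781), 28.243316650390625)
marker 0.56 173 top 0.012935946953578657 [ 0.6442 -0.4043  0.0093] ((642.6055297851562, -
[... 883 characters left out ...]
94, 90.80706024169922), 86.96199035644531)
beaker 0.9 531 top 0.05631346142356808 [0.6403 0.3505 0.0348] ((703.0804443359375, 342.2331237792969), (58.060733795166016, 169.4016876220703), 83.63539123535156)
lid_jar 0.75 367 top 0.07286563358760967 [ 0.7048 -0.3116  0.0448] ((759.625, -349.8325500488281), (53.4183464050293, 167.66586303710938), 55.65024948120117)
lid_jar 0.4 4849 top 0.030498493484870215 [0.562  0.0163 0.0198] ((641.5889282226562, -0.1097259521484375), (418.5109558105469, 347.8045349121094), 1.2020649909973145)
clip_roller 0.5 29 top 0.03590075696315336 [0.6231 0.0155 0.0319] ((625.1207885742188, 14.736478805541992), (14.484225273132324, 14.813889503479004), 65.52996063232422)
```

View pics/c_side.png

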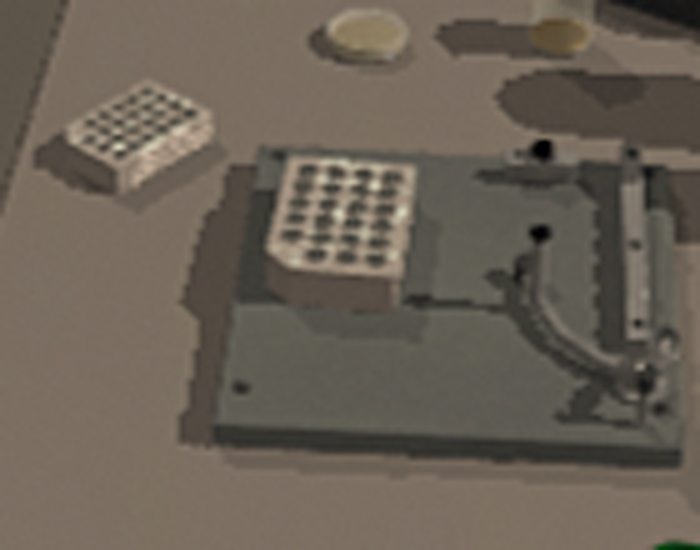

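Crop: plate A, at crop (340,220), is large, on the stage, and has its near right corner cut, so it's the one meant. B at (140,130) is smaller. The pin's black head is at crop (540,232) and the pivot is near (645,378). Next I'll locate the pin and plan the approach.

```bash
cat >> h.py <<'E'
from scipy.spatial.transform import Rotation as Ro
np.set_printoptions(precision=4,suppress=True)
def ray(p,u,v,z):
    d=p['R'].T@np.array([(u-p['cx'])/p['fx'],(v-p['cy'])/p['fy'],1.]);c=-p['R'].T@p['t']
    return c+d*(z-c[2])/d[2]
def go(x,y,z,yaw=None):
    o=observe();R=Ro.from_euler('xyz',o['tool_rot']).as_matrix()
    d=R.T@(np.array([x,y,z])-o['position']);n=np.linalg.norm(d)
    print('shift',d,'rows@45mm',n/.045,'yaw now',o['tool_rot'][2],'turn z deg',None if yaw is None else np.degrees(o['tool_rot'][2]-yaw))
def wpix(p,o,u,v,z):
    T=p['T_tool_cam'];x,y=u-p['cx'],v-p['cy'];r=np.hypot(x,y);th=r/p['fx'];d=np.array([x/r*np.sin(th),y/r*np.sin(th),np.cos(th)])
    R=Ro.from_euler('xyz',o['tool_rot']).as_matrix()
    c=R@T[:3,3]+o['position'];d=R@T[:3,:3]@d
    return c+d*(z-c[2])/d[2]
E
python3 - <<'E'
from h import *
p=grab_frame('side')
print('head',ray(p,348,196.4,.082),'pivot',ray(p,369,225.6,.06),'stopscrew',ray(p,348.5,180,.05))
go(.55,-.02,.33)
print(observe()['clock'])
E
```

```text
head [ 0.6347 -0.0211  0.082 ] pivot [ 0.7011 -0.136   0.06  ] stopscrew [0.6359 0.1205 0.05  ]
shift [ 0.4926 -0.3796 -0.0987] rows@45mm 13.993437417192478 yaw now 0.4257843081674131 turn z deg None
2.15
```

```bash
python3 -m creep '[[[0,0.035,-0.027,-0.007,0,0,0],[0,0.035,-0.027,-0.007,0,0,0],[0,0.035,-0.027,-0.007,0,0,0],[0,0.035,-0.027,-0.007,0,0,0],[0,0.035,-0.027,-0.007,0,0,0],[0,0.035,-0.027,-0.007,0,0,0],[0,0.035,-0.027,-0.007,0,0,0]]]'; python3 -m creep '[[[0,0.035,-0.027,-0.007,0,0,0],[0,0.035,-0.027,-0.007,0,0,0],[0,0.035,-0.027,-0.007,0,0,0],[0,0.035,-0.027,-0.007,0,0,0],[0,0.035,-0.027,-0.007,0,0,0],[0,0.035,-0.027,-0.007,0,0,0],[0,0.035,-0.027,-0.007,0,0,0],[0,0,0,0,0,0,0],[0,0,0,0,0,0,0]]]'
python3 - <<'E'
from h import *
o=observe();p=grab_frame('wrist')
print(o['position'],o['tool_rot'],p['fx'],p['cx'],p['cy']);print(p['T_tool_cam'])
for th in('stage','clip_pivot','fence_face','draw_pin','clip_roller','stop_rail','well_plate'):
    z={'stage':0,'clip_pivot':.02,'fence_face':.02,'stop_rail':.02,'well_plate':.02}.get(th,.03)
    print(th,[(d['position'],round(d['confidence'],2),wpix(p,o,*d['position'],z)) for d in tip_of(p,th)])
cv2.imwrite('pics/d.png',p['image'][:,:,::-1])
E
```

```text
clock: 2.85
position: [0.4037, -0.2942, 0.2808]
tool_rot: [3.141, -0.0, 0.426]
force: [0.9, -1.1, -0.3]
grip_width: 0.0426
finger_force: 0.0
clock: 3.75
position: [0.5484, -0.0219, 0.3291]
tool_rot: [-3.141, 0.0, 0.427]
force: [-0.3, -0.4, -0.4]
grip_width: 0.0427
finger_force: 0.0
[ 0.5484 -0.0219  0.3291] [-3.1415  0.0002  0.4274] 309.70691628693146 318.06130837021306 197.7740549564934
[[-0.0008 -0.9473 -0.3202  0.082 ]
 [ 1.     -0.0005 -0.0011 -0.0005]
 [ 0.0009 -0.3202  0.9473 -0.1434]
 [ 0.      0.      0.      1.    ]]
stage [([303.1, 94.3], 0.78, array([0.6169, 0.035 , 0.    ]))]
clip_pivot [([404.8, 82.0], 0.95, array([ 0.6989, -0.092 ,  0.02  ]))]
fence_face [([314.0, 44.3], 0.94, array([0.6907, 0.0502, 0.02  ]))]
draw_pin [([341.5, 97.5], 0.6, array([ 0.6356, -0.0174,  0.03  ]))]
clip_roller [([299.9, 93.1], 0.49, array([0.617 , 0.0384, 0.03  ])), ([320.5, 91.8], 0.47, array([0.6305, 0.0128, 0.03  ]))]
stop_rail [([244.4, 56.7], 0.58, array([0.6356, 0.1361, 0.02  ]))]
well_plate [([271.7, 165.7], 0.98, array([0.5008, 0.0343, 0.02  ])), ([170.9, 212.5], 0.62, array([0.3555, 0.1667, 0.02  ]))]
```

View pics/d.png

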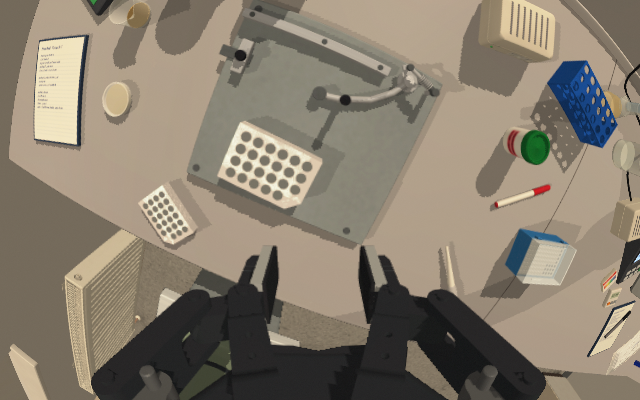

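The picture agrees with the other cameras: pin head at (346,100), roller (319,93), pivot (408,80), plate centre (270,165), stop screw (240,56). So stage origin ≈ (0.616,0.037), pivot ≈ (0.699,-0.0925), pin ≈ (0.634,-0.018). Turning now.

```bash
python3 -m creep '[[[0,0,0,0.01,0,0,8.2],[0,0,0,0.01,0,0,8.2],[0,0,0,0.01,0,0,8.2],[0,0,0,0.01,0,0,8.2],[0,0,0,0,0,0,0]]]' 30 >/dev/null
python3 - <<'E'
from h import *
o=observe();p=grab_frame('wrist')
for th in('stage','clip_pivot','fence_face','draw_pin','clip_roller','well_plate'):
    z={'stage':0,'clip_pivot':.02,'fence_face':.02,'stop_rail':.02,'well_plate':.02}.get(th,.03)
    print(th,[(d['position'],round(d['confidence'],2),wpix(p,o,*d['position'],z)) for d in tip_of(p,th)])
go(.634,-.018,.13,-.14)
E
```

```text
stage [([265.0, 112.0], 0.93, array([0.6192, 0.0414, 0.    ]))]
clip_pivot [([355.8, 35.8], 0.6, array([ 0.7029, -0.0955,  0.02  ]))]
fence_face [([247.2, 64.5], 0.75, array([0.6876, 0.0508, 0.02  ]))]
draw_pin [([303.9, 92.9], 0.45, array([ 0.6358, -0.0175,  0.03  ]))]
clip_roller [([280.1, 101.6], 0.75, array([0.6298, 0.0144, 0.03  ]))]
well_plate [([226.7, 289.1], 0.96, array([0.354 , 0.1612, 0.02  ])), ([280.0, 195.9], 0.88, array([0.5011, 0.0389, 0.02  ]))]
shift [ 0.0839 -0.017   0.1597] rows@45mm 4.027401165200709 yaw now -0.1452092037129702 turn z deg -0.2984653873770691
```

```bash
python3 -m creep '[[[0,0.017,-0.0035,0.03,0,0,0],[0,0.017,-0.0035,0.03,0,0,0],[0,0.017,-0.0035,0.03,0,0,0],[0,0.017,-0.0035,0.03,0,0,0],[0,0.017,-0.003,0.03,0,0,0],[0,0,0,0.01,0,0,0],[0,0,0,0,0,0,0]]]' 30
python3 - <<'E'
from h import *
o=observe();p=grab_frame('wrist')
for th in('draw_pin','clip_roller','clip_pivot'):
    print(th,[(d['position'],round(d['confidence'],2),wpix(p,o,*d['position'],.02 if 'piv' in th else .03)) for d in tip_of(p,th)])
go(.635,-.018,.046,-.14)
cv2.imwrite('pics/e.png',p['image'][:,:,::-1])
E
```

```text
clock: 5.7
position: [0.6339, -0.0182, 0.1279]
tool_rot: [3.141, 0.003, -0.146]
force: [-0.5, 0.1, 0.0]
grip_width: 0.0426
finger_force: 0.0
draw_pin [([317.3, 196.6], 0.86, array([ 0.6349, -0.0173,  0.03  ]))]
clip_roller [([281.4, 208.3], 0.94, array([0.6291, 0.0139, 0.03  ])), ([397.4, 103.7], 0.49, array([ 0.7017, -0.0906,  0.03  ]))]
clip_pivot [([399.3, 103.9], 0.82, array([ 0.7009, -0.0947,  0.02  ]))]
shift [-0.0004 -0.0003  0.0849] rows@45mm 1.887688826189503 yaw now -0.14670433610278977 turn z deg -0.3841301631270394
```

View pics/e.png

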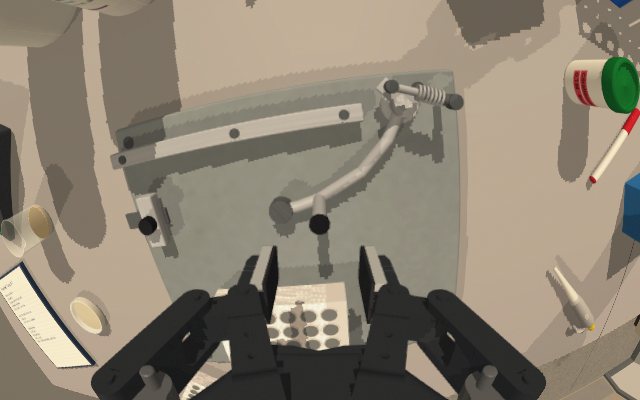

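The pin (head at (319,224)) lies centred between the fingers. Going down to grip it.

```bash
python3 -m creep '[[[0,0.0005,0,0.025,0,0,0],[0,0,0,0.025,0,0,0],[0,0,0,0.02,0,0,0],[0,0,0,0.012,0,0,0],[1,0,0,0,0,0,0],[1,0,0,0,0,0,0],[1,0,0,0,0,0,0],[1,0,0,0,0,0,0],[1,0,0,0,0,0,0]]]' 40
python3 - <<'E'
from h import *
piv=np.array([.7005,-.0935]);o=observe();print(o['position'],o['tool_rot'],o['moment'])
R=Ro.from_euler('xyz',o['tool_rot']).as_matrix()
v=o['position'][:2]-piv;print(np.hypot(*v),np.degrees(np.arctan2(v[1],v[0])))
v*=.101/np.hypot(*v)
P=o['position'][:2]
for k in range(1,17):
    a=1.4*k/16;q=piv+np.array([[np.cos(a),-np.sin(a)],[np.sin(a),np.cos(a)]])@v
    print(k,(R.T@np.r_[q-P,0])[:2]);P=q
E
```

```text
clock: 6.8
position: [0.6358, -0.0191, 0.0484]
tool_rot: [3.141, -0.001, -0.147]
force: [-0.4, -6.1, 3.3]
grip_width: 0.0117
finger_force: 38.9
[ 0.6358 -0.0191  0.0484] [ 3.141  -0.0013 -0.1474] [-1.0319  0.3511 -0.0334]
0.0986392327651463 131.01825806705955
1 [-0.0072  0.0054]
2 [-0.0048  0.0074]
3 [-0.0041  0.0078]
4 [-0.0035  0.0081]
5 [-0.0027  0.0084]
6 [-0.002   0.0086]
7 [-0.0012  0.0087]
8 [-0.0005  0.0088]
9 [0.0003 0.0088]
10 [0.0011 0.0088]
11 [0.0019 0.0086]
12 [0.0026 0.0084]
13 [0.0033 0.0082]
14 [0.004  0.0079]
15 [0.0047 0.0075]
16 [0.0053 0.007 ]
```

```bash
python3 -m creep '[[[1,-0.0065,0.006,0,0,0,0],[1,-0.0048,0.0074,0,0,0,0],[1,-0.0041,0.0078,0,0,0,0],[1,-0.0035,0.0081,0,0,0,0],[1,-0.0027,0.0084,0,0,0,0],[1,-0.002,0.0086,0,0,0,0],[1,-0.0012,0.0087,0,0,0,0],[1,-0.0005,0.0088,0,0,0,0]]]'
python3 -c "
from h import *
o=observe();v=o['position'][:2]-[.7005,-.0935];print(np.hypot(*v),np.degrees(np.arctan2(v[1],v[0])),o['force'])"
```

```text
clock: 7.6
position: [0.6031, -0.0769, 0.0486]
tool_rot: [-3.14, -0.005, -0.146]
force: [11.1, 2.9, -4.8]
grip_width: 0.0114
finger_force: 39.0
0.0987660757058516 170.34619871767654 [11.1473  2.8959 -4.7892]
```

```bash
python3 -m creep '[[[1,0.001,0.0088,0,0,0,0],[1,0.0016,0.0088,0,0,0,0],[1,0.0021,0.0086,0,0,0,0],[1,0.0026,0.0084,0,0,0,0],[1,0.0033,0.0082,0,0,0,0],[1,0.004,0.0079,0,0,0,0],[1,0.0047,0.0075,0,0,0,0],[1,0,0,0,0,0,0]]]'
python3 -c "
from h import *
o=observe();v=o['position'][:2]-[.702,-.0935];print(np.hypot(*v),np.degrees(np.arctan2(v[1],v[0])),o['force'])"
```

```text
clock: 8.4
position: [0.6129, -0.1403, 0.0481]
tool_rot: [3.141, -0.003, -0.148]
force: [5.8, -2.8, 4.5]
grip_width: 0.0114
finger_force: 39.3
0.10062386788750453 -152.30652250942376 [ 5.779  -2.8359  4.4973]
```

```bash
python3 -m creep '[[[0,0,0,0,0,0,0],[0,0,0,0,0,0,0],[0,0,0,0,0,0,0],[0,0,0,-0.03,0,0,0],[0,0,0,-0.03,0,0,0],[0,0,0,-0.03,0,0,0],[0,-0.03,0,-0.03,0,0,0],[0,-0.04,0,-0.03,0,0,0],[0,-0.04,0,-0.03,0,0,0],[0,0,0,0,0,0,0]]]'
python3 - <<'E'
from h import *
o=observe();p=grab_frame('wrist')
for th in('draw_pin','clip_roller','clip_pivot','fence_face','stage','well_plate','stop_rail'):
    print(th,[(d['position'],round(d['confidence'],2),wpix(p,o,*d['position'],{'draw_pin':.03,'clip_roller':.03,'stage':0}.get(th,.02))) for d in tip_of(p,th)])
p=grab_frame('side')
for th in('draw_pin','clip_roller','well_plate'):
    print(th,[(d['position'],round(d['confidence'],2),ray(p,*d['position'],.02 if 'well' in th else .03)) for d in tip_of(p,th)])
w=cloud(p)
for d in outline_of(p,'well_plate'):
    q=w[d['region']];q=q[abs(q[:,2]-.051)<.007]
    if len(q)>20: print(rect(q[:,:2]))
p=grab_frame('wrist')
cv2.imwrite('pics/f.png',p['image'][:,:,::-1])
E
```

```text
clock: 9.4
position: [0.5003, -0.1219, 0.231]
tool_rot: [3.141, -0.003, -0.147]
force: [1.8, -1.5, -0.4]
grip_width: 0.0424
finger_force: 0.0
draw_pin [([329.5, 64.2], 0.54, array([ 0.6161, -0.1514,  0.03  ])), ([154.5, 44.6], 0.52, array([0.6858, 0.0478, 0.03  ]))]
clip_roller [([329.4, 94.0], 0.58, array([ 0.5831, -0.1465,  0.03  ]))]
clip_pivot [([269.9, 1.0], 0.57, array([ 0.7039, -0.0968,  0.02  ]))]
fence_face [([154.8, 43.4], 0.57, array([0.6902, 0.0525, 0.02  ]))]
stage [([180.9, 96.6], 0.64, array([0.6161, 0.0369, 0.    ])), ([507.7, 36.3], 0.19, array([ 0.6456, -0.4011,  0.    ]))]
well_plate [([191.6, 189.0], 0.94, array([0.4985, 0.0406, 0.02  ])), ([153.9, 289.5], 0.78, array([0.3519, 0.1591, 0.02  ])), ([182.0, 97.4], 0.59, array([0.6129, 0.0265, 0.02  ]))]
stop_rail [([108.3, 105.5], 0.7, array([0.632 , 0.1401, 0.02  ]))]
draw_pin [([340.3, 234.4], 0.53, array([ 0.6162, -0.1489,  0.03  ]))]
clip_roller [([328.4, 231.9], 0.44, array([ 0.5796, -0.1402,  0.03  ]))]
well_plate [([267.7, 176.4], 0.89, array([0.3501, 0.1618, 0.02  ])), ([308.6, 201.6], 0.61, array([0.5064, 0.0241, 0.02  ]))]
((503.6787109375, 32.324947357177734), (140.3321533203125, 86.12701416015625), 87.22608184814453)
((715.324462890625, -338.57330322265625), (23.14110565185547, 47.4077033996582), 82.89037322998047)
((570.1119995117188, -31.45770263671875), (135.50320434570312, 336.2354736328125), 40.49864196777344)
```

View pics/f.png

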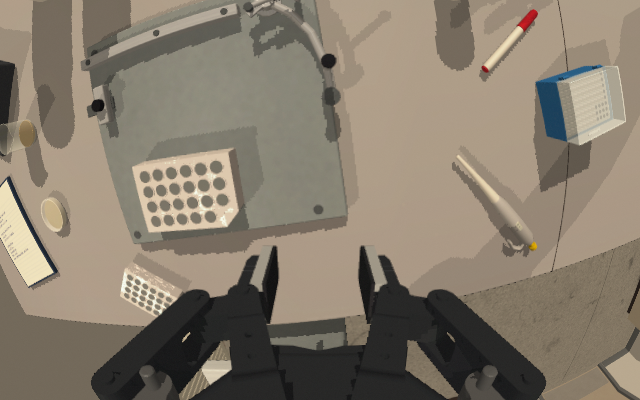

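The arm stands open: pin head at (328,61), roller at (330,96), about 1.4 rad. The plate is centred at (188,190). I'll push it towards the fence with the two fingers opened wide, so they bear squarely on its near side.

```bash
python3 -m creep '[[[-1,-0.01,0,0,0,0,-8.5],[-1,0,-0.04,0.03,0,0,0],[-1,0,-0.04,0.03,0,0,0],[-1,-0.02,-0.04,0,0,0,0],[-1,-0.02,-0.04,0,0,0,0],[-1,-0.02,0,0,0,0,0],[-1,0,0,0,0,0,0]]]'
python3 -c "
from h import *
go(.426,.046,.018,.008)"
```

```text
clock: 10.8
position: [0.4306, 0.0402, 0.1673]
tool_rot: [3.141, 0.001, 0.004]
force: [-0.2, -0.2, -0.2]
grip_width: 0.0851
finger_force: 0.0
shift [-0.0044 -0.0059  0.1493] rows@45mm 3.322069014086639 yaw now 0.004322509735164237 turn z deg -0.21070467137553658
```

```bash
python3 -m creep '[[[-1,-0.005,-0.006,0.04,0,0,-0.2],[-1,0,0,0.04,0,0,0],[-1,0,0,0.04,0,0,0],[-1,0,0,0.02,0,0,0],[-1,0,0,0.009,0,0,0],[-1,0,0,0,0,0,0]]]'
python3 -m creep '[[[-1,0.01,0,0,0,0,0],[-1,0.01,0,0,0,0,0],[-1,0.01,0,0,0,0,0],[-1,0.01,0,0,0,0,0],[-1,0.01,0,0,0,0,0],[-1,0.01,0,0,0,0,0],[-1,0.01,0,0,0,0,0],[-1,0.01,0,0,0,0,0],[-1,0.01,0,0,0,0,0],[-1,0.01,0,0,0,0,0]]]'
```

```text
clock: 11.4
position: [0.4276, 0.0452, 0.0177]
tool_rot: [3.141, 0.001, 0.005]
force: [-0.6, -0.2, 1.3]
grip_width: 0.0856
finger_force: 0.0
clock: 12.4
position: [0.5284, 0.0459, 0.0183]
tool_rot: [-3.142, 0.0, 0.005]
force: [-1.2, -0.1, 0.2]
grip_width: 0.0853
finger_force: 0.5
```

```bash
python3 -m creep '[[[-1,0.01,0,0,0,0,0],[-1,0.01,0,0,0,0,0],[-1,0.01,0,0,0,0,0],[-1,0.01,0,0,0,0,0],[-1,0.008,0,0,0,0,0],[-1,0.006,0,0,0,0,0],[-1,0.003,0,0,0,0,0]]]'
python3 - <<'E'
from h import *
for n in('side','wrist'):
    o=observe();p=grab_frame(n)
    for th in('well_plate','fence_face'):
        print(n,th,[(d['position'],round(d['confidence'],2),ray(p,*d['position'],.02) if n=='side' else wpix(p,o,*d['position'],.02)) for d in tip_of(p,th)])
cv2.imwrite('pics/g.png',np.vstack([p['image'][:,:,::-1]]))
E
```

```text
clock: 13.1
position: [0.5851, 0.0462, 0.0183]
tool_rot: [-3.142, -0.0, 0.005]
force: [-1.8, -0.3, 1.9]
grip_width: 0.0852
finger_force: 0.7
side well_plate [([349.2, 199.5], 0.68, array([0.641 , 0.0483, 0.02  ])), ([268.6, 178.0], 0.63, array([0.3547, 0.152 , 0.02  ])), ([353.8, 159.3], 0.25, array([0.6546, 0.3068, 0.02  ]))]
side fence_face [([368.3, 197.7], 0.98, array([0.7052, 0.0645, 0.02  ]))]
wrist well_plate [([334.6, 157.1], 0.75, array([0.6385, 0.0392, 0.02  ]))]
wrist fence_face [([310.3, 43.7], 0.96, array([0.6909, 0.0506, 0.02  ]))]
```

View pics/g.png

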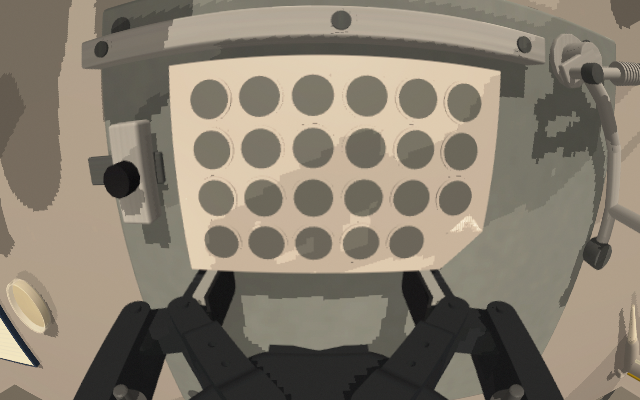

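The plate is square at (335,160) and nearly at the fence. The stop block at (133,172) is a small gap away. I'll creep on until I feel the fence.

```bash
python3 -m creep '[[[-1,0.002,0,0,0,0,0],[-1,0.002,0,0,0,0,0],[-1,0.002,0,0,0,0,0]]]'; python3 -m creep '[[[-1,0.0015,0,0,0,0,0],[-1,0.0015,0,0,0,0,0]]]'
```

```text
clock: 13.7
position: [0.5907, 0.0462, 0.0183]
tool_rot: [3.142, 0.0, 0.005]
force: [-2.0, 0.4, 0.3]
grip_width: 0.0855
finger_force: 0.7
clock: 13.9
position: [0.5937, 0.0462, 0.0183]
tool_rot: [3.142, 0.0, 0.005]
force: [-1.5, 0.2, 1.8]
grip_width: 0.0853
finger_force: 0.7
```

```bash
python3 -m creep '[[[-1,0.001,0,0,0,0,0],[-1,0.001,0,0,0,0,0]]]'
```

```text
clock: 14.1
position: [0.5946, 0.0461, 0.0181]
tool_rot: [3.141, 0.002, 0.005]
force: [-13.1, -0.6, 8.7]
grip_width: 0.0857
finger_force: 6.2
```

The fence is felt (13 N). Now round to the plate's right side with the fingers shut.

```bash
python3 -m creep '[[[-1,-0.02,0,0,0,0,0],[-1,-0.01,0,-0.03,0,0,0],[1,0,0,-0.05,0,0,0],[1,0,0,-0.05,0,0,0],[1,0.03,0.035,0,0,0,0],[1,0.03,0.035,0,0,0,0],[1,0.02,0.035,0,0,0,0],[1,0,0,0,0,0,0]]]'
python3 - <<'E'
from h import *
o=observe();p=grab_frame('wrist')
for d in tip_of(p,'well_plate'): print(d['confidence'],wpix(p,o,*d['position'],.02))
go(.644,-.06,.03,.008)
E
```

```text
clock: 14.9
position: [0.6478, -0.0647, 0.1479]
tool_rot: [3.139, -0.001, -0.001]
force: [-0.8, 0.1, -0.4]
grip_width: 0.0002
finger_force: 0.0
0.85 [0.6474 0.0407 0.02  ]
0.24 [0.6351 0.136  0.02  ]
shift [-0.0021  0.0008  0.1179] rows@45mm 2.62103156986127 yaw now 0.0036524238185011715 turn z deg -0.24909776631148525
```

```bash
python3 -m creep '[[[1,-0.002,0,0.04,0,0,-0.2],[1,0,0,0.04,0,0,0],[1,0,0,0.028,0,0,0],[1,0,0,0.01,0,0,0],[1,0,0,0,0,0,0],[1,0,-0.005,0,0,0,0],[1,0,-0.005,0,0,0,0],[1,0,-0.004,0,0,0,0]]]'; python3 -m creep '[[[1,0,-0.002,0,0,0,0],[1,0,-0.002,0,0,0,0]]]';python3 -m creep '[[[1,0,-0.002,0,0,0,0],[1,0,-0.002,0,0,0,0]]]'
```

```text
clock: 15.8
position: [0.6447, -0.0436, 0.0317]
tool_rot: [-3.141, -0.002, 0.009]
force: [-0.1, 0.4, 0.4]
grip_width: 0.0001
finger_force: 0.0
clock: 16.0
position: [0.6442, -0.0403, 0.0307]
tool_rot: [3.142, -0.001, 0.009]
force: [-0.4, 0.4, 0.1]
grip_width: -0.0001
finger_force: 0.0
clock: 16.2
position: [0.6439, -0.0368, 0.0304]
tool_rot: [3.141, -0.0, 0.008]
force: [0.1, -1.9, 0.5]
grip_width: 0.0002
finger_force: 0.8
```

```bash
for i in 1; do python3 -m creep '[[[1,0,-0.002,0,0,0,0],[1,0,-0.002,0,0,0,0]]]'; done | grep -E 'pos|^force'; python3 -m creep '[[[1,0,-0.0015,0,0,0,0],[1,0,-0.0015,0,0,0,0]]]' | grep -E 'pos|^force'
```

```text
position: [0.6439, -0.0326, 0.0303]
force: [-0.1, -1.3, 1.6]
position: [0.6439, -0.0294, 0.0303]
force: [0.3, -2.0, 0.8]
```

```bash
python3 -m creep '[[[1,0,-0.0015,0,0,0,0],[1,0,-0.001,0,0,0,0]]]' | grep -E 'pos|^force'
```

```text
position: [0.6438, -0.0269, 0.0303]
force: [-0.3, -1.8, 1.4]
```

```bash
python3 -m creep '[[[1,0,-0.0015,0,0,0,0],[1,0,-0.0015,0,0,0,0]]]' | grep -E 'pos|^force'
```

```text
position: [0.6438, -0.0239, 0.0303]
force: [0.0, -1.1, 0.3]
```

```bash
python3 -m creep '[[[1,0,-0.0015,0,0,0,0],[1,0,-0.0015,0,0,0,0]]]' | grep -E 'pos|^force'
```

```text
position: [0.6438, -0.0209, 0.0303]
force: [-0.4, -1.9, 1.1]
```

```bash
python3 -m creep '[[[1,0,-0.001,0,0,0,0],[1,0,-0.001,0,0,0,0]]]' | grep -E 'pos|^force'
```

```text
position: [0.6438, -0.0189, 0.0303]
force: [0.6, -1.7, 0.9]
```

```bash
python3 -m creep '[[[1,0,-0.0015,0,0,0,0],[1,0,-0.0015,0,0,0,0]]]' | grep -E 'pos|^force'
```

```text
position: [0.6437, -0.017, 0.0303]
force: [0.3, -11.2, 2.6]
```

```bash
python3 -m creep '[[[1,0,-0.001,0,0,0,0],[1,0,-0.001,0,0,0,0]]]' | grep -E 'pos|^force'
```

```text
position: [0.6438, -0.0168, 0.0304]
force: [1.4, -17.3, 1.6]
```

Run:
```python
from h import *
o=observe();p=grab_frame('wrist')
for th in('well_plate','fence_face','stop_rail'):
  for d in tip_of(p,th): print(th,d['confidence'],wpix(p,o,*d['position'],.02))
cv2.imwrite('pics/k.png',p['image'][:,:,::-1])
```

```text
well_plate 0.78 [0.6473 0.0611 0.02  ]
fence_face 0.63 [0.6904 0.0502 0.02  ]
fence_face 0.29 [0.6459 0.0603 0.02  ]
stop_rail 0.28 [ 0.7013 -0.0946  0.02  ]
```

View pics/k.png

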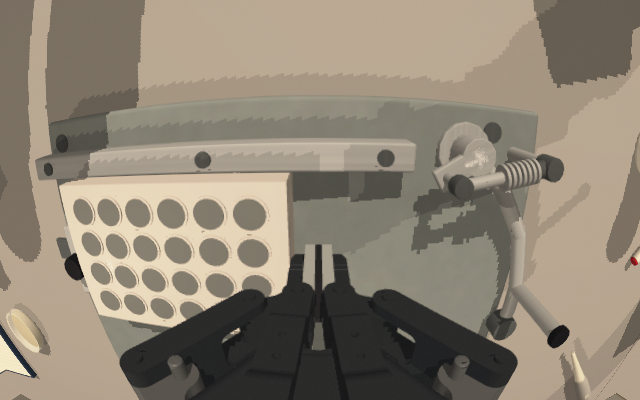

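The stop is felt (17 N). To make sure x and y are both home, I'll press the cut corner diagonally with the shut fingers, as the roller will do.

```bash
python3 -m creep '[[[1,0,0.005,0,0,0,0],[1,0,0.01,0,0,0,0],[1,-0.015,0.01,0,0,0,0],[1,-0.02,0,0,0,0,0],[1,-0.02,0,0,0,0,0],[1,-0.008,-0.01,0,0,0,0],[1,0,0,0,0,0,0]]]' ; python3 -c "
from h import *
go(.595,-.0165,.03,.008)"
```

```text
clock: 18.7
position: [0.5805, -0.0279, 0.0305]
tool_rot: [-3.141, 0.0, 0.01]
force: [0.8, 0.2, -0.2]
grip_width: 0.0001
finger_force: 0.0
shift [ 0.0146 -0.0113  0.0005] rows@45mm 0.41027551068132834 yaw now 0.010173745635008835 turn z deg 0.12454645062099133
```

```bash
python3 -m creep '[[[1,0.005,-0.004,0,0,0,0],[1,0.005,-0.004,0,0,0,0],[1,0.004,-0.003,0,0,0,0]]]' | grep -E 'pos|^force';python3 -m creep '[[[1,0.0015,-0.0015,0,0,0,0],[1,0.0015,-0.0015,0,0,0,0]]]' | grep -E 'pos|^force'
```

```text
position: [0.596, -0.0178, 0.0302]
force: [0.0, -0.6, 0.2]
position: [0.598, -0.0153, 0.0301]
force: [-0.2, 0.5, -0.4]
```

```bash
python3 -m creep '[[[1,0.001,-0.001,0,0,0,0],[1,0.001,-0.001,0,0,0,0]]]' | grep -E 'pos|^force'
```

```text
position: [0.5997, -0.0134, 0.0303]
force: [0.3, 0.9, 0.3]
```

```bash
python3 -m creep '[[[1,0.001,-0.001,0,0,0,0],[1,0.001,-0.001,0,0,0,0]]]' | grep -E 'pos|^force'
```

```text
position: [0.6018, -0.0114, 0.0303]
force: [-1.1, 0.1, -0.1]
```

```bash
python3 -m creep '[[[1,0.001,-0.001,0,0,0,0],[1,0.001,-0.001,0,0,0,0]]]' | grep -E 'pos|^force'
```

```text
position: [0.6037, -0.0093, 0.0303]
force: [1.1, 0.5, -0.2]
```

```bash
python3 -m creep '[[[1,0.001,-0.001,0,0,0,0],[1,0,0,0,0,0,0]]]' | grep -E 'pos|^force'
```

```text
position: [0.6048, -0.0081, 0.0303]
force: [-1.0, -0.2, -0.4]
```

```bash
python3 -m creep '[[[1,0.001,-0.001,0,0,0,0],[1,0.001,-0.001,0,0,0,0]]]' | grep -E 'pos|^force'
```

```text
position: [0.6067, -0.0064, 0.0303]
force: [-1.8, -3.6, 0.0]
```

```bash
python3 -m creep '[[[1,0.001,-0.001,0,0,0,0],[1,0,0,0,0,0,0]]]' | grep -E 'pos|^force'
```

```text
position: [0.6069, -0.0064, 0.0301]
force: [-5.3, -6.0, 3.7]
```

```bash
python3 -m creep '[[[1,0.001,-0.001,0,0,0,0],[1,0,0,0,0,0,0]]]' | grep -E 'pos|^force'
```

```text
position: [0.6071, -0.0062, 0.03]
force: [-8.9, -8.1, 7.2]
```

Pressed home both ways (9 N in x, 8 N in y). Withdrawing and going round behind the pin to flick the arm.

```bash
python3 -m creep '[[[1,-0.005,0.005,0,0,0,0],[1,-0.015,0.015,0,0,0,0],[1,0,0,-0.04,0,0,0],[1,0,0,-0.045,0,0,0],[1,0,0.04,-0.035,0,0,0],[1,0,0.045,0,0,0,0],[1,0.015,0.045,0,0,0,0],[1,0.015,0.025,0,0,0,0],[1,0,0,0,0,0,0]]]'
python3 - <<'E'
from h import *
p=grab_frame('side')
for th in('draw_pin','clip_roller','well_plate'):
    print(th,[(d['position'],round(d['confidence'],2),ray(p,*d['position'],.02 if 'well' in th else .03)) for d in tip_of(p,th)])
o=observe();p=grab_frame('wrist')
for th in('draw_pin','well_plate'):
    print(th,[(d['position'],round(d['confidence'],2),wpix(p,o,*d['position'],.02 if 'well' in th else .03)) for d in tip_of(p,th)])
go(.617,-.182,.048,.008)
E
```

```text
clock: 21.5
position: [0.6208, -0.1815, 0.148]
tool_rot: [3.14, -0.001, 0.004]
force: [-0.7, 0.9, 0.4]
grip_width: 0.0
finger_force: 0.0
draw_pin [([338.5, 233.7], 0.58, array([ 0.6106, -0.146 ,  0.03  ]))]
clip_roller [([327.7, 231.2], 0.46, array([ 0.5773, -0.137 ,  0.03  ])), ([339.2, 234.3], 0.36, array([ 0.6128, -0.1487,  0.03  ]))]
well_plate [([269.0, 175.9], 0.74, array([0.3542, 0.1654, 0.02  ])), ([351.6, 199.8], 0.7, array([0.6491, 0.0473, 0.02  ]))]
draw_pin [([288.6, 195.2], 0.72, array([ 0.6154, -0.1488,  0.03  ]))]
well_plate [([99.2, 162.1], 0.84, array([0.6481, 0.0605, 0.02  ])), ([108.6, 343.3], 0.62, array([0.3708, 0.1443, 0.02  ]))]
shift [-0.0032  0.0061  0.1004] rows@45mm 2.2361621527044804 yaw now 0.009949269663765747 turn z deg 0.11168492486666237
```

```bash
python3 -m creep '[[[1,-0.003,0.006,0.04,0,0,0],[1,0,0,0.035,0,0,0],[1,0,0,0.025,0,0,0],[1,0,0,0,0,0,0],[1,0,-0.007,0,0,0,0],[1,0,-0.007,0,0,0,0],[1,-0.005,-0.008,0,0,0,0],[1,-0.004,-0.008,0,0,0,0]]]';
python3 -m creep '[[[1,-0.003,-0.009,0,0,0,0],[1,-0.002,-0.009,0,0,0,0],[1,-0.001,-0.009,0,0,0,0],[1,0,-0.009,0,0,0,0]]]'
```

```text
clock: 22.65
position: [0.6085, -0.1534, 0.05]
tool_rot: [3.14, -0.002, 0.008]
force: [0.5, -5.8, 0.1]
grip_width: -0.0004
finger_force: 3.3
clock: 23.05
position: [0.6022, -0.1165, 0.0496]
tool_rot: [3.141, -0.002, 0.009]
force: [0.2, -2.6, 3.2]
grip_width: -0.0001
finger_force: 1.5
```

```bash
python3 -m creep '[[[1,0,-0.009,0,0,0,0],[1,0.001,-0.009,0,0,0,0],[1,0.002,-0.009,0,0,0,0],[1,0,0,0,0,0,0],[1,0,0.01,0,0,0,0],[1,0,0.01,0,0,0,0]]]'
python3 -m creep '[[[1,0,0.02,-0.02,0,0,0],[1,0,0.01,-0.04,0,0,0],[1,0,0,-0.045,0,0,0],[1,0,0,-0.045,0,0,0],[1,-0.03,0,-0.04,0,0,0],[1,-0.04,0,0,0,0,0],[1,0,0,0,0,0,0],[1,0,0,0,0,0,0]]]'
python3 - <<'E'
from h import *
o=observe();p=grab_frame('wrist')
for th in('draw_pin','clip_roller','well_plate','stage','fence_face'):
    print(th,[(d['position'],round(d['confidence'],2),wpix(p,o,*d['position'],{'draw_pin':.03,'clip_roller':.03,'stage':0}.get(th,.02))) for d in tip_of(p,th)])
cv2.imwrite('pics/m.png',p['image'][:,:,::-1])
E
```

```text
clock: 23.65
position: [0.6045, -0.1113, 0.0481]
tool_rot: [3.141, 0.0, 0.008]
force: [-0.1, -0.4, -0.9]
grip_width: -0.0002
finger_force: 0.0
clock: 24.45
position: [0.5344, -0.1422, 0.2388]
tool_rot: [3.141, -0.001, 0.007]
force: [0.3, 0.4, -0.6]
grip_width: 0.0
finger_force: 0.0
draw_pin [([224.4, 94.8], 0.78, array([ 0.6216, -0.0336,  0.03  ])), ([464.3, 250.3], 0.15, array([ 0.4208, -0.3472,  0.03  ]))]
clip_roller [([199.6, 106.7], 0.73, array([ 0.6095, -0.002 ,  0.03  ]))]
well_plate [([155.2, 78.8], 0.96, array([0.6502, 0.0632, 0.02  ]))]
stage []
fence_face [([162.6, 46.9], 0.75, array([0.6901, 0.0518, 0.02  ])), ([504.4, 88.3], 0.73, array([ 0.6451, -0.3829,  0.02  ]))]
```

View pics/m.png

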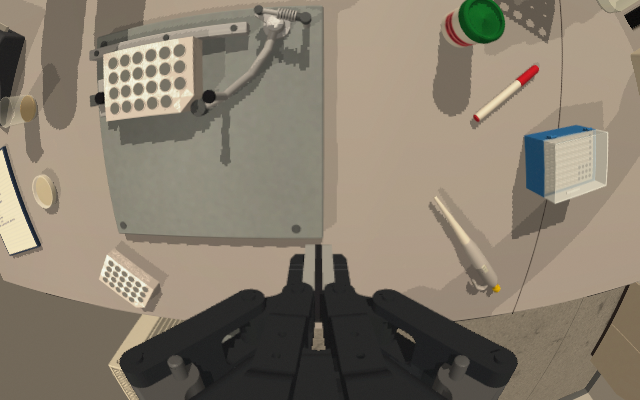

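The roller (199,107) sits on the plate's cut corner, with the arm at about 0.2 rad. The plate (150,80) lies in the corner of fence and stop, and the robot is clear. Handing in.

```bash
python3 -c "
from workcell import *
print(job_done())"
```

```text
the job is handed in; nothing more can be done
None
```

The job is handed in: I opened the arm, pushed the plate against the fence and stop by feel, and flicked the arm shut so its roller rests on the cut corner; the judging result was not shown.

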